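# Free the rusted cage bolt and put the feed crock in

## Task

The slide bolt on the small-animal cage's feeding porch has rusted: work it with short back-and-forth strokes until it runs, draw it fully back, then throw the porch lid right over, well past upright, so that it stays open. Set the blue feed crock down upright on the porch floor without dropping it, and let go. Do not disturb the amber bottle, the pill jar or the slide box on the bench.

Things in the scene. Friction and masses are not known exactly. Their poses are not given: they have to be found in the camera images.
- cage: Fixed aluminium and wire cage; origin on the bench, x along it, y from the low porch to the tall run, z up; turned about the vertical. Tall run: x -180..180, y 60..300, z 0..280 mm; its side at y = 60 is an upright wall. Feeding porch in front of it: x -170..170, y -90..60, top at z = 85 mm, walls 4 mm, floor 5 mm thick.
- porch_floor (a point): Centre of the porch's opening, on the porch floor (cage frame x 0, y -35, z 5 mm), axes as the cage. With the lid open the opening is 332 mm long (x) and 106 mm wide (y -86..20 mm); from y 20 to the wall at y 60 a fixed ledge 4 mm thick, top at z = 85 mm, roofs the porch and carries the bolt.
- bolt (a joint): Rust-brown slide bolt, 0 = home, to 0.055 m, drawn along the cage's -x; stays where left. Rusted: a stroke takes 7 to 12 N; the first pull stops dead after 10 to 24 mm, pulling harder does nothing. Each time it is pulled to its stop (20 N is enough) and pushed back 16 mm or more (or home), the next pull gets 4 to 5 mm farther; after 4 to 6 stops it runs right through with 4 to 6 N.
- bolt_knob (a point): Grip point of the bolt's upright round knob, 18 mm diameter, from 20 mm below to 14 mm above this point; bolt home: cage x -30, y 35, z 131.5 mm. The tall wall is only 25 mm away in +y, with the hay rack overhead, so the gripper must lean away from them (body towards cage -y) by 28 to 45 degrees, fingers closing along cage x. The bolt's rod and guides below reach up to z = 103 mm.
- rack_rail (a point): Middle of the top rail of the fixed wire hay rack (cage frame x 0, y 20, z 250 mm). The rack, 310 mm long (x -155..155), rises from the wall at y 60, z 175 mm and leans out to this rail, overhanging the bolt.
- lid (a joint): Porch lid, 3 mm sheet, 0 = shut, to 2.2 rad; 1.57 = upright. Its free edge by the ledge (y = 18 mm) goes up and over, away from the tall wall. Stiff hinge: stays at any angle; about 6 N at its knob. A steel hasp eye on its free edge (x 112, to y 53, z 108 mm) goes round the bolt's rod, which locks the lid until drawn more than 40 mm.
- lid_hinge (a point): Middle of the lid's hinge axis, which runs along cage x (cage frame x 0, y -90, z 86 mm).
- lid_knob (a point): Grip point of the lid's black round knob, 20 mm diameter, from 12 mm below to 12 mm above this point (along the lid's normal; the lid's face is 24 mm below it). Lid shut: cage x 45, y -10, z 113 mm, so 80 mm from the hinge axis along the lid and 27 mm out. The rack rail is 30 mm away sideways overhead: lean here too, 15 degrees or more.
- crock: Blue straight-sided round stoneware feed crock, 64 mm outside diameter, 45 mm tall, wall 5 mm, loose, about 0.2 kg. Origin at the centre of its underside, z up.
- flask: Bystander: amber bottle, 60 mm diameter, 150 mm tall, standing. Origin at the centre of its underside.
- pill_jar: Bystander: white pill jar with blue cap, 52 mm diameter, 72 mm tall, standing. Origin at the centre of its underside.
- slide_box: Bystander: cardboard slide box with a blue band, 80 by 55 mm (x, y), 50 mm tall. Origin at the centre of its underside.
There are look-alikes about, which are no part of the job. What is shaped like the crock but green or pink is not meant.

How it is judged (in metres and radians):
On the way, in this order (a step that is already met when the one before it is completed fails the run):
1. the bolt is worked free and drawn fully back (value of joint bolt above 0.048 m), for 0.2 s.
2. the lid is thrown over past upright (value of joint lid above 1.75 rad), for 0.2 s.
3. the crock stands on the porch floor (z of crock in the frame of cage below 0.012 m and y of crock in the frame of cage between -0.09 and 0.06 m and x of crock in the frame of cage between -0.17 and 0.17 m and angle between crock's own z axis and vertical below 0.1 rad), for 0.2 s.
At the end, for the whole second after the job is handed in: The bolt is drawn back more than 48 of its 55 mm, the lid stands open beyond 1.75 rad (100 degrees), and the crock stands at rest and upright (within 0.1 rad) on the porch floor inside the porch, its base less than 12 mm above the cage's underside (all of step 3 and value of joint bolt above 0.048 m and value of joint lid above 1.75 rad and z of crock in the frame of cage above 0 m and linear speed of crock below 0.02 m/s); the robot touches nothing.
It fails at once if the amber bottle is moved more than 25 mm or tipped (distance of flask from where it was at the start of the episode above 0.025 m or angle between flask's own z axis and vertical above 0.3 rad).
It fails at once if the pill jar is moved more than 25 mm or tipped (distance of pill_jar from where it was at the start of the episode above 0.025 m or angle between pill_jar's own z axis and vertical above 0.3 rad).
It fails at once if the slide box is moved more than 25 mm or tipped (distance of slide_box from where it was at the start of the episode above 0.025 m or angle between slide_box's own z axis and vertical above 0.3 rad).
It fails at once if the crock is dropped (faster than 0.6 m/s with no finger on it) (contact force between the fingers and crock below 0.2 N and linear speed of crock above 0.6 m/s).
It also fails if it takes over 72 s, if anything falls off the work surface, if the arm or the gripper's body presses on something with over 40 N, if the wrist force passes 120 N, or if a joint passes its speed limit or range.

## Robot

A 6-joint arm with a two-finger parallel gripper is mounted at the origin on the work surface. World frame = base frame: x ahead of the robot, y to its left, z up, the work surface at z = 0. Lengths are in m, angles in degrees, forces in N, time in s.
With the tool pointing down it reaches from about 0.4 to 0.825 m from the base axis. Payload 7 kg.
Tool frame: the origin (TCP) lies at the very end of the fingers, on their centre line; the grasp point (between the pads) lies 19 mm behind it; z points along the fingers, y is the line along which they close (so a half turn about z gives the same grasp; the last joint's range is limited). The gripper opens to 88 mm and grips with 3 to 60 N. Pads are 19 mm wide; open, the fingers measure 130 mm over their backs; the gripper's body (78 mm by 193 mm) begins 47 mm behind the grasp point.
Start: joints at [-47.664, 20.546, 0.682, 0, -70.136, -16.507], TCP at [0.294, -0.608, 0.227] pointing down, gripper open.
Joint ranges: [-176.03, 176.03], [-82.01, 121.73], [-58.28, 71.71], [-173.87, 95.51], [-174.79, -0.11], [-173.66, 173.66]. Speed limits (degrees/s): [136.94, 136.94, 172.46, 180, 180, 180].

## Interface

Orientations are given as [roll, pitch, yaw] about the fixed x, y, z axes, in that order (R = Rz(yaw) Ry(pitch) Rx(roll)).
In Python, from plant import get_state, capture, close_job, regions_of gives the robot as it stands.
- The arm moves only by the tool jog_arm, never from a script. Its argument "moves" is a list of rows, each a list of 3 entries, a list of its own where there are three numbers: the shift along the tool's x, y, z in cm, then the turn about the tool's z in degrees, then the finger opening in cm, from 0 to 8.76. A call has 1 to 12 rows; each row shifts and turns the commanded pose from where the row before left it, along the tool's axes as they then stand; what a row does not reach is not made up. A row lasts 1/8 s, in which the tool goes at most 62.5 mm and 10.7 degrees, less where a joint would pass 70% of its speed; a pose out of reach is approached as far as the arm can. A call is refused whole if a number of a shift passes 6.25 or a number of a turn 10.7, either way. A call with a gripper value outside its range is refused whole. The fingers move at their own pace and stop on an object; "newtons" is the grip in N (left out, the last holds). Time passes only in rows, so rows that do not move let the fingers close. It gives the time, the measured TCP pose, the force, the opening and the grip force at its end, in the units of the state.
- get_state(): the state, without advancing time (a new reading comes with each control period).
- capture(name): name is "scene" or "top" or "wrist"; returns a dict with "pixels" (420x560x3 uint8, blue, green, red), "mtx" (3x3 intrinsics, pixels), "world_from_camera" (4x4, takes a point from camera to world coordinates); the wrist camera has in their place "hand_eye" (4x4, takes a point from camera to tool coordinates, whose origin is the TCP and whose axes are the flange's). Camera axes: x right, y down, z forward; pixel columns grow to the right and rows downward; lengths in m; the calibration is good to about 2 mm. A picture is of the moment at which its call begins: read the wrist's pose just before it. There is no depth.
- close_job(): hands the job in; it is judged then, once.
Trained networks look in a picture, given as the dict that the camera call returned (one of the last four; its "shot" number tells which), for a name from the list of things; names that differ only in an ending like _2 or _b are one class to them, and where a whole thing is asked for, a point or a joint stands for the part that bears it (a point fixed in the world has none). Each returns a list of dicts, best first, with "confidence" (0 to 1); they miss things now and then, are a little off and sometimes report something else, mostly with a low value. They report only what shows in the picture. A call takes as long as a camera call. They do not tell look-alikes from the thing itself.
- regions_of(picture, thing): "pixels" (420x560 bool, what is visible of it) and "pixel" ([column, row] in pixels, amid what is visible of it).
The state is a dict: "time_s": time; "joints": joint angles; "qd": joint speeds; "joint_torque": joint torques, N m; "tcp_pos": TCP position; "eef_rot": TCP orientation; "contact_force": force on the tool from outside, world axes, zero at the start; "moment": the same for the moment, N m; "gripper_width": finger opening in m; "gripper_force": force on a finger pad.
Only numpy, scipy, OpenCV 4.12 (cv2) and the standard library are available. Lean on these libraries where they do the work, as an engineer would, in place of code of your own. Each camera call takes 0.05 s, during which the arm holds its last target. There are 200 camera calls.

## Working session

There is one attempt and no reset: what is moved stays moved. The work goes in short steps, Python scripts to look and compute and a tool call to move; the robot and the scene stay as the last step left them, time stands still between calls to the robot, and variables do not carry over. Pictures are saved under pics/ and viewed, at most 10 in all, crops included, and the job is handed in when it is done.

Besides the shell and the picture viewer there is one more tool, called after "Request:" as name(argument=value, ...) on one line, values as JSON. jog_arm: Moves the arm, as the interface text tells. Its arguments: {"type":"object","properties":{"moves":{"type":"array"},"newtons":{"type":"number"}},"required":["moves"]}

```bash
ls; mkdir -p pics
python3 - <<'E'
from plant import *
import cv2,numpy as np
s=get_state();print(s)
for n in("scene","top"):
    p=capture(n);cv2.imwrite(f"pics/{n}0.png",p["pixels"])
    print(n,np.round(p["mtx"],1).tolist(),np.round(p["world_from_camera"],4).tolist())
    for t in("cage","bolt","lid","bolt_knob","lid_knob","crock","flask","pill_jar","slide_box"):
        try:print(t,[(np.round(r["pixel"]).tolist(),round(r["confidence"],2),int(r["pixels"].sum())) for r in regions_of(p,t)])
        except Exception as e:print(t,e)
E
```

```text
pics
{'time_s': 0.0, 'joints': array([-4.76667310e+01,  2.05909160e+01,  6.34345309e-01, -2.16508435e-02,
       -7.01347365e+01, -1.65065174e+01]), 'qd': array([-0.04661211,  0.03269164, -0.09086522,  0.02281138, -0.00686095,
        0.00180837]), 'joint_torque': array([ 9.60592624e-04, -5.82714808e+01,  2.93067062e+01,  6.99717969e+00,
        7.08267806e-03, -1.63276868e-04]), 'tcp_pos': array([ 0.2938367 , -0.60715192,  0.22562806]), 'eef_rot': array([ 1.79906672e+02, -6.43094503e-03, -1.54180617e+02]), 'contact_force': array([-0.52115126,  0.07112383,  0.09332582]), 'moment': array([ 0.01814474, -0.03089929, -0.04051209]), 'gripper_force': 0.0, 'gripper_width': 0.08744812857911102}
scene [[476.9, 0.0, 268.2], [0.0, 476.9, 214.7], [0.0, 0.0, 1.0]] [[-0.2042, 0.8419, -0.4994, 1.0685], [0.9788, 0.1831, -0.0916, 0.0919], [0.0143, -0.5076, -0.8615, 1.0607], [0.0, 0.0, 0.0, 1.0]]
cage [([433.0, 256.0], 0.86, 41269), ([375.0, 248.0], 0.24, 427)]
bolt [([376.0, 245.0], 0.65, 358), ([188.0, 182.0], 0.35, 865)]
lid [([343.0, 263.0], 0.56, 6547)]
bolt_knob [([376.0, 243.0], 0.84, 353)]
lid
[... 253 characters left out ...]
0.29, 441)]
slide_box [([239.0, 205.0], 0.93, 886)]
top [[500.8, 0.0, 278.8], [0.0, 500.8, 209.3], [0.0, 0.0, 1.0]] [[-0.0008, -0.9767, 0.2148, 0.3371], [-1.0, 0.002, 0.0054, 0.0018], [-0.0057, -0.2148, -0.9767, 1.2102], [0.0, 0.0, 0.0, 1.0]]
cage [([116.0, 220.0], 0.73, 38229)]
bolt [([176.0, 225.0], 0.76, 457)]
lid [([204.0, 217.0], 0.98, 6780)]
bolt_knob [([175.0, 227.0], 0.93, 322), ([340.0, 221.0], 0.62, 614)]
lid_knob [([208.0, 218.0], 0.67, 6646)]
crock [([292.0, 218.0], 0.82, 615), ([338.0, 222.0], 0.77, 628), ([347.0, 180.0], 0.71, 629)]
flask [([380.0, 270.0], 0.88, 717)]
pill_jar []
slide_box [([325.0, 270.0], 0.85, 874), ([384.0, 220.0], 0.66, 495), ([117.0, 222.0], 0.26, 38200)]
```

View pics/scene0.png

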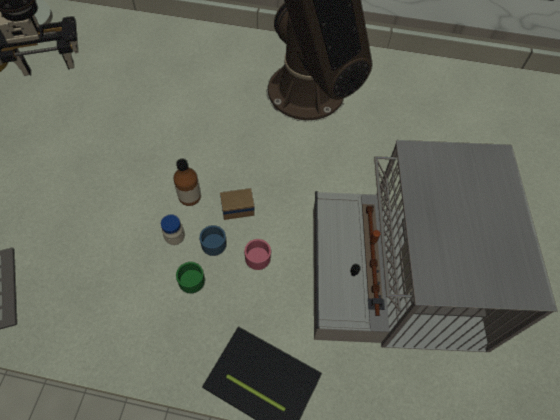

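View pics/top0.png

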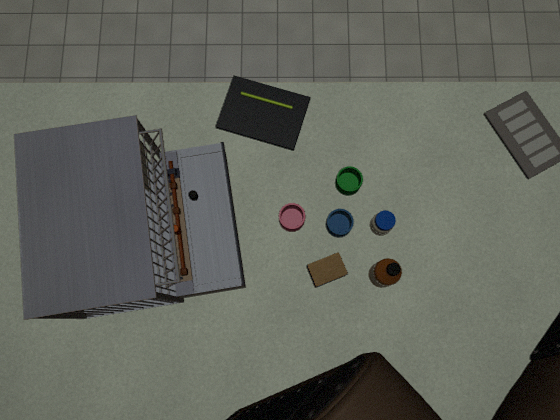

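The scene view shows the cage on the right, with the black lid knob at (354,269), the bolt's orange knob at about (376,234) and the hasp at (376,304). There are three crock-like things: blue (212,240), green (191,277) and pink (257,254), which are (340,222), (348,180) and (292,217) in the top view. The blue one is the target. Next is a close crop to confirm that and to get the cage corners.

Run:
```python
import cv2,numpy as np
a=cv2.imread("pics/top0.png");b=cv2.imread("pics/scene0.png")
A=cv2.resize(a[135:300,150:250],None,fx=3.6,fy=3.6,interpolation=3)
B=cv2.resize(b[185:350,305:400],None,fx=3.6,fy=3.6,interpolation=3)
C=cv2.resize(a[195:250,315:365],(100,110))
im=np.zeros((594,800,3),np.uint8);im[:A.shape[0],:A.shape[1]]=A;im[:B.shape[0],362:362+B.shape[1]]=B;im[:110,704-4:800]=C[:,:100]
im=np.clip(im*1.6,0,255).astype(np.uint8)
cv2.imwrite("pics/crop.png",im)
```

```text
(no output)
```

View pics/crop.png

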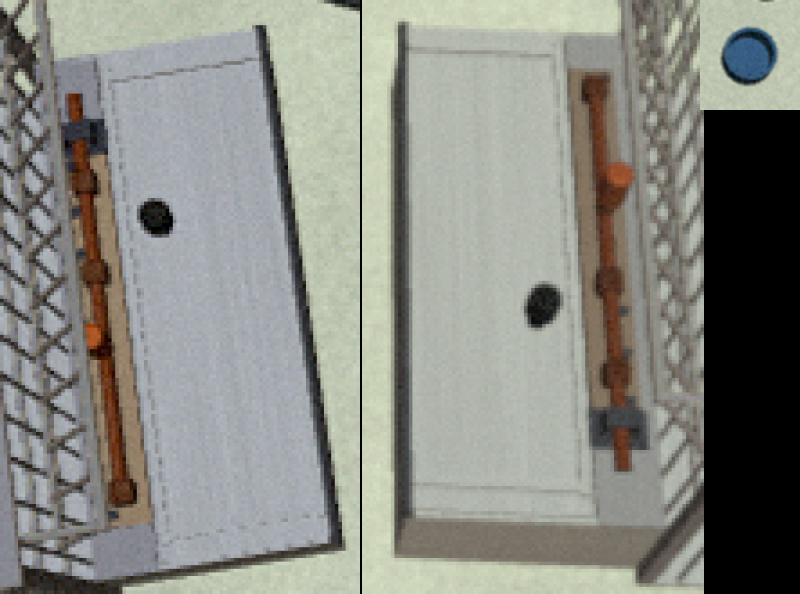

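Request:
jog_arm(moves=[[[0,0,0],[0,0,0],8.7]])

```text
validation failed for argument at $.mo...
```

The crop confirms the blue crock. It also shows the lid knob at crop (156,217) and (543,303), the bolt knob cap at (620,178) and the porch corners. I'll fit the cage pose and locate the objects, and test the row format.

```bash
cat > h.py <<'E'
import numpy as np,cv2
from scipy.optimize import least_squares
from scipy.spatial.transform import Rotation as R
K={"scene":np.array([[476.9,0,268.2],[0,476.9,214.7],[0,0,1]]),"top":np.array([[500.8,0,278.8],[0,500.8,209.3],[0,0,1]])}
W={"scene":np.array([[-0.2042,0.8419,-0.4994,1.0685],[0.9788,0.1831,-0.0916,0.0919],[0.0143,-0.5076,-0.8615,1.0607],[0,0,0,1]]),
"top":np.array([[-0.0008,-0.9767,0.2148,0.3371],[-1.0,0.002,0.0054,0.0018],[-0.0057,-0.2148,-0.9767,1.2102],[0,0,0,1]])}
def proj(c,P):
    q=(np.atleast_2d(P)-W[c][:3,3])@W[c][:3,:3]; q=q@K[c].T; return q[:,:2]/q[:,2:]
def at_z(c,px,z):
    d=W[c][:3,:3]@np.linalg.solve(K[c],[px[0],px[1],1]); o=W[c][:3,3]; return o+d*(z-o[2])/d[2]
E
python3 - <<'E'
from h import *
obs=[("top",(222.8,142.5),(170,-90,86)),("top",(245.3,287.2),(-170,-90,86)),("top",(193.3,195.3),(45,-10,121)),("top",(193.6,292),(-170,20,86)),
("scene",(376.7,234.4),(-30,35,145)),("scene",(316.1,328.6),(170,-90,86)),("scene",(316.4,191.7),(-170,-90,86)),("scene",(370.3,330.3),(170,20,86)),("scene",(360.8,194.7),(-170,20,86)),("scene",(355.3,269.2),(45,-10,121))]
def f(p):
    Rz=R.from_euler('z',p[2]).as_matrix()
    return np.concatenate([proj(c,Rz@(np.array(X)/1000)+[p[0],p[1],0])[0]-u for c,u,X in obs])
s=least_squares(f,[.4,.3,0],loss='soft_l1');print(s.x,np.degrees(s.x[2]));print(f(s.x).reshape(-1,2).round(1))
Rz=R.from_euler('z',s.x[2]).as_matrix()
w=lambda X:(Rz@(np.array(X)/1000)+[s.x[0],s.x[1],0]).round(4)
for n,X in dict(bolt=(-30,35,131.5),lid=(45,-10,113),floor=(0,-35,5),hinge=(0,-90,86),rail=(0,20,250)).items():print(n,w(X))
for n,z,ps in (("blue",.045,((340,222),(212,236))),("pink",.045,((292,217),(257,250))),("green",.045,((348,180),(191,273))),("jar",.072,((385,219),(171,222))),("flask",.15,((393,267),(183,165))),("box",.05,((327,270),(238,203)))):
    print(n,at_z("top",ps[0],z).round(3),at_z("scene",ps[1],z).round(3))
E
```

```text
[0.56783161 0.20448823 0.15699987] 8.995429856082465
[[-0.6 -1.2]
 [-2.8 -3.1]
 [-0.8 -2. ]
 [-0.2 -0. ]
 [-0.7 -1.5]
 [ 0.2 -0.9]
 [-0.4 -0.2]
 [-1.1  0.2]
 [ 0.2 -1. ]
 [-0.3 -1.4]]
bolt [0.5327 0.2344 0.1315]
lid [0.6138 0.2016 0.113 ]
floor [0.5733 0.1699 0.005 ]
hinge [0.5819 0.1156 0.086 ]
rail [0.5647 0.2242 0.25  ]
blue [ 0.562 -0.137  0.045] [ 0.567 -0.136  0.045]
pink [ 0.575 -0.023  0.045] [ 0.58  -0.022  0.045]
green [ 0.665 -0.159  0.045] [ 0.67  -0.158  0.045]
jar [ 0.564 -0.238  0.072] [ 0.564 -0.235  0.072]
flask [ 0.445 -0.233  0.15 ] [ 0.45  -0.229  0.15 ]
box [ 0.449 -0.103  0.05 ] [ 0.465 -0.096  0.05 ]
```

Request:
jog_arm(moves=[[[0,0,0],0,8.7]])

```text
time_s: 1.12
tcp_pos: [0.294, -0.6076, 0.2266]
eef_rot: [180.0, 0.0, -154.2]
contact_force: [0.0, -1.1, 0.7]
gripper_width: 0.0868
gripper_force: 0.0
```

Request:
jog_arm(moves=[[[0,0,-3],-10.4,8.7],[[0,0,-3],-10.4,8.7],[[0,0,-3],-10.4,8.7],[[0,0,-3],-10.4,8.7],[[0,0,-3],-10.4,8.7],[[0,0,-3],-10.4,8.7],[[0,0,-3],-10.6,8.7],[[-5,-3.5,0],0,8.7],[[-5,-3.5,0],0,8.7],[[-5,-3.5,0],0,8.7]])

```text
time_s: 2.38
tcp_pos: [0.3752, -0.4417, 0.4365]
eef_rot: [-180.0, -0.0, -81.2]
contact_force: [1.4, -0.6, 0.2]
gripper_width: 0.0875
gripper_force: 0.0
```

```bash
python3 -c "
from plant import *
s=get_state();print(s['joints'].round(2),s['tcp_pos'].round(3),s['eef_rot'].round(2))"
```

```text
[-30.33   7.99  10.46  -0.   -92.47  39.12] [ 0.375 -0.442  0.437] [-179.99   -0.    -81.21]
```

Request:
jog_arm(moves=[[[-5,-3.5,0],0,8.7],[[-5,-3.5,0],0,8.7],[[-5,-3.5,0],0,8.7],[[-5,-3.5,0],0,8.7],[[-5,-3.5,0],0,8.7],[[-5,-3.5,0],0,8.7],[[-5,-3.5,0],0,8.7],[[-6,0,0],0,8.7],[[-6,0,0],0,8.7],[[-6,0,0],0,8.7],[[-6,0,0],0,8.7],[[-6,0,0],0,8.7]])

```text
time_s: 3.88
tcp_pos: [0.5164, 0.2385, 0.437]
eef_rot: [-180.0, 0.0, -81.2]
contact_force: [1.2, 0.2, 0.5]
gripper_width: 0.0869
gripper_force: 0.0
```

Request:
jog_arm(moves=[[[-6,0,0],0,8.7],[[-6,0,0],0,8.7],[[-4.3,4.4,0],0,8.7],[[-4.3,4.4,0],0,8.7],[[-4.3,4.4,0],0,8.7],[[-4.3,4.4,0],0,8.7],[[-4.3,4.4,0],0,8.7],[[-4.3,4.4,0],0,8.7],[[-4.3,4.4,0],0,8.7],[[-4.3,4.4,0],0,8.7]])

```text
time_s: 5.12
tcp_pos: [0.0963, 0.642, 0.4369]
eef_rot: [-180.0, 0.0, -81.2]
contact_force: [1.0, 0.5, 0.1]
gripper_width: 0.0871
gripper_force: 0.0
```

```bash
python3 -c "
from plant import *
s=get_state();print(s['joints'].round(2),s['tcp_pos'].round(3),s['eef_rot'].round(2))"
```

```text
[ 9.866e+01  1.520e+01  1.960e+01  1.000e-02 -9.437e+01 -8.983e+01] [0.096 0.642 0.437] [-1.7999e+02  4.0000e-02 -8.1160e+01]
```

Request:
jog_arm(moves=[[[-5,0,0],0,8.7],[[-5,0,0],0,8.7],[[-5,0,0],0,8.7],[[-5,0,0],0,8.7],[[-5,0,0],0,8.7]])

```text
time_s: 5.75
tcp_pos: [0.0599, 0.8804, 0.4294]
eef_rot: [-179.7, 0.4, -81.2]
contact_force: [-41.3, 72.7, 129.4]
gripper_width: 0.0869
gripper_force: 0.0
```

```bash
python3 -c "
from plant import *
s=get_state();print(s['joints'].round(2),s['tcp_pos'].round(3),s['eef_rot'].round(2))"
```

```text
[  98.79   46.78   71.75    0.33 -114.57  -89.88] [0.06  0.88  0.429] [-179.7     0.4   -81.23]
```

Request:
jog_arm(moves=[[[5,0,0],0,8.7],[[2,0,0],0,8.7]])

```text
time_s: 6.0
tcp_pos: [0.0675, 0.8229, 0.4111]
eef_rot: [-179.9, -1.2, -81.1]
contact_force: [0.1, -0.6, 5.0]
gripper_width: 0.0871
gripper_force: 0.0
```

Request:
jog_arm(moves=[[[0,0,0],0,8.7],[[0,0,0],0,8.7]])

```text
time_s: 6.25
tcp_pos: [0.0681, 0.8217, 0.4329]
eef_rot: [-179.8, 0.6, -81.2]
contact_force: [-0.3, 0.3, 0.2]
gripper_width: 0.0873
gripper_force: 0.0
```

Request:
jog_arm(moves=[[[-3,0,0],0,8.7],[[-1.5,0,0],0,8.7],[[-1,0,0],0,8.7],[[-1,0,0],0,8.7],[[-1,0,0],0,8.7],[[-1,0,0],0,8.7]])

```text
time_s: 7.0
tcp_pos: [0.0541, 0.8918, 0.4232]
eef_rot: [-179.5, 1.4, -81.2]
contact_force: [-0.3, -0.7, -0.4]
gripper_width: 0.0871
gripper_force: 0.0
```

```bash
cat > st.py <<'E'
from plant import *
import numpy as np
s=get_state();j=s['joints'];print(j.round(2),s['tcp_pos'].round(3),s['eef_rot'].round(2),'F',s['contact_force'].round(1),'elev',round(j[2]-j[1]+j[4],2),'t',s['time_s'])
E
python3 st.py
```

```text
[  99.13   47.19   71.65    0.51 -113.05  -90.09] [0.054 0.892 0.423] [-179.54    1.42  -81.16] F [-0.3 -0.7 -0.4] elev -88.59 t 7.0
```

Request:
jog_arm(moves=[[[-2,0,0],0,8.7],[[-3,0,0],0,8.7],[[-3,0,0],0,8.7],[[-3,0,0],0,8.7]])

```text
time_s: 7.5
tcp_pos: [0.0342, 0.9417, 0.3871]
eef_rot: [-178.4, 4.8, -81.1]
contact_force: [-0.2, -0.3, 0.1]
gripper_width: 0.0866
gripper_force: 0.0
```

```bash
python3 st.py
```

```text
[ 100.37   49.9    71.63    1.81 -106.92  -90.92] [0.034 0.942 0.387] [-178.39    4.84  -81.09] F [-0.2 -0.3  0.1] elev -85.19 t 7.5
```

Request:
jog_arm(moves=[[[-4.5,0,-2],0,8.7],[[-5,0,-2.5],0,8.7],[[-5,0,-2.5],0,8.7],[[-5,0,-2.5],0,8.7],[[-5,0,-2.5],0,8.7]])

```text
time_s: 8.12
tcp_pos: [-0.0077, 0.9936, 0.4372]
eef_rot: [-175.3, 15.7, -80.5]
contact_force: [-0.4, 0.3, 0.2]
gripper_width: 0.0867
gripper_force: 0.0
```

```bash
cat >> st.py <<'E'
from scipy.spatial.transform import Rotation as R
C=R.from_euler('z',8.995,degrees=True)
T=C.inv()*R.from_euler('xyz',s['eef_rot'],degrees=True)
print('toolaxes in cage (cols):\n',T.as_matrix().round(3)); print('tcp cage mm',(C.inv().apply(s['tcp_pos']-[.5678,.2045,0])*1000).round(1),'lean',np.degrees(np.arctan2(T.as_matrix()[1,2],-T.as_matrix()[2,2])).round(1))
E
python3 st.py
```

```text
[103.8   48.37  71.67   5.93 -97.97 -93.31] [-0.008  0.994  0.437] [-175.27   15.67  -80.48] F [-0.4  0.3  0.2] elev -74.67 t 8.125
toolaxes in cage (cols):
 [[ 0.009 -0.997  0.08 ]
 [-0.963  0.013  0.27 ]
 [-0.27  -0.079 -0.96 ]]
tcp cage mm [-445.1  869.4  437.2] lean 15.7
```

Request:
jog_arm(moves=[[[-5,2.5,-2.5],0,8.7],[[-5,2.5,-2.5],0,8.7],[[-5,2.5,-2.5],0,8.7],[[-5,2.5,-2.5],0,8.7]])

```text
time_s: 8.62
tcp_pos: [-0.1318, 1.0106, 0.4973]
eef_rot: [-173.4, 24.2, -79.5]
contact_force: [-0.3, 0.7, -0.5]
gripper_width: 0.0868
gripper_force: 0.0
```

```bash
python3 st.py
```

```text
[ 112.34   46.79   71.65   11.33  -92.35 -100.57] [-0.132  1.011  0.497] [-173.4    24.19  -79.53] F [-0.3  0.7 -0.5] elev -67.49 t 8.625
toolaxes in cage (cols):
 [[ 0.023 -0.994  0.105]
 [-0.912  0.022  0.41 ]
 [-0.41  -0.105 -0.906]]
tcp cage mm [-564.9  905.6  497.3] lean 24.3
```

Request:
jog_arm(moves=[[[-5,2.5,-2],0,8.7],[[-5,2.5,-2],0,8.7],[[-5,2.5,-2],0,8.7],[[-5,2.5,-2],0,8.7]])

```text
time_s: 9.12
tcp_pos: [-0.2386, 1.0181, 0.5558]
eef_rot: [-172.1, 33.0, -78.3]
contact_force: [0.3, -0.1, -0.6]
gripper_width: 0.087
gripper_force: 0.0
```

```bash
python3 st.py
```

```text
[ 119.58   45.92   71.65   17.27  -86.35 -106.76] [-0.239  1.018  0.556] [-172.1    32.99  -78.28] F [ 0.3 -0.1 -0.6] elev -60.62 t 9.125
toolaxes in cage (cols):
 [[ 0.04  -0.993  0.112]
 [-0.838  0.028  0.545]
 [-0.544 -0.115 -0.831]]
tcp cage mm [-669.3  929.7  555.8] lean 33.3
```

Request:
jog_arm(moves=[[[4.5,-2.9,-1.8],0,5],[[4.5,-2.9,-1.8],0,5],[[4.5,-2.9,-1.8],0,5],[[4.5,-2.9,-1.8],0,5],[[4.5,-2.9,-1.8],0,5],[[4.5,-2.9,-1.8],0,5],[[4.5,-2.9,-1.8],0,5],[[4.5,-2.9,-1.8],0,5],[[4.5,-2.9,-1.8],0,5],[[4.5,-2.9,-1.8],0,5],[[4.5,-2.9,-1.8],0,5]])

```text
time_s: 10.5
tcp_pos: [0.1398, 0.5637, 0.4958]
eef_rot: [-172.0, 33.0, -78.2]
contact_force: [1.3, 0.4, 0.3]
gripper_width: 0.0504
gripper_force: 0.0
```

```bash
cat >> st.py <<'E'
import sys
if len(sys.argv)>1:
    P=np.array(list(map(float,sys.argv[1:4])))
    d=T.inv().apply(P-C.inv().apply(s['tcp_pos']-[.5678,.2045,0])*1000)/10
    print('tool shift cm',d.round(2),'norm',np.linalg.norm(d).round(2))
E
python3 st.py -41 -120 420
```

```text
[100.11 -13.35 -13.72   8.52 -56.7  -93.3 ] [0.14  0.564 0.496] [-171.97   33.04  -78.23] F [1.3 0.4 0.3] elev -57.07 t 10.5
toolaxes in cage (cols):
 [[ 0.041 -0.993  0.113]
 [-0.837  0.028  0.546]
 [-0.545 -0.117 -0.83 ]]
tcp cage mm [-366.6  421.7  495.8] lean 33.3
tool shift cm [ 50.81 -32.96 -19.59] norm 63.65
```

Request:
jog_arm(moves=[[[0.2,-5.4,0.6],0,5],[[0.2,-5.4,0.6],0,5],[[0.2,-5.4,0.6],0,5],[[0.2,-5.4,0.6],0,5],[[0.2,-5.4,0.6],0,5],[[0.2,-5.4,0.6],0,5],[[5.5,-0.1,-2.6],0,5],[[5.5,-0.1,-2.6],0,5],[[5.5,-0.1,-2.6],0,5],[[5.5,-0.1,-2.6],0,5]])

```text
time_s: 11.75
tcp_pos: [0.4999, 0.3767, 0.4642]
eef_rot: [-171.9, 32.9, -78.2]
contact_force: [1.6, -0.4, 0.1]
gripper_width: 0.0498
gripper_force: 0.0
```

```bash
python3 st.py -41 -100 420
```

```text
[ 38.38   1.58   9.07 -25.59 -75.2  -27.32] [0.5   0.377 0.464] [-171.9    32.9   -78.23] F [ 1.6 -0.4  0.1] elev -67.71 t 11.75
toolaxes in cage (cols):
 [[ 0.041 -0.993  0.115]
 [-0.839  0.029  0.544]
 [-0.543 -0.118 -0.831]]
tcp cage mm [-40.1 180.7 464.2] lean 33.2
tool shift cm [ 25.94  -0.19 -11.6 ] norm 28.41
```

Request:
jog_arm(moves=[[[5.2,0,-2.3],0,5],[[5.2,0,-2.3],0,5],[[5.2,0,-2.3],0,5],[[5.2,0,-2.3],0,5],[[5.2,0,-2.3],0,5],[[1.1,0.6,5.2],0,5],[[1.1,0.6,5.2],0,5],[[1.1,0.6,5.2],0,5],[[0.8,0.4,3.5],0,5],[[0,0,0],0,5]])

```text
time_s: 13.0
tcp_pos: [0.5301, 0.1707, 0.2323]
eef_rot: [-172.3, 32.9, -78.4]
contact_force: [-0.6, 0.1, 0.9]
gripper_width: 0.0498
gripper_force: 0.0
```

```bash
python3 st.py -28 42 121
python3 - <<'E'
from plant import *
import cv2,numpy as np
from scipy.spatial.transform import Rotation as R
s=get_state();p=capture("wrist");cv2.imwrite("pics/w1.png",p["pixels"]);H=p["hand_eye"];print(H.round(4).tolist(),p["mtx"].round(1).tolist())
T=np.eye(4);T[:3,:3]=R.from_euler('xyz',s["eef_rot"],degrees=True).as_matrix();T[:3,3]=s["tcp_pos"]
W=T@H;C=R.from_euler('z',8.995,degrees=True)
for n,X in dict(boltgrip=(-30,35,131.5),bolttop=(-30,35,145.5),lidtop=(45,-10,125),le=(-170,20,85),le2=(170,20,85)).items():
    w=C.apply(np.array(X)/1000)+[.5678,.2045,0];q=(w-W[:3,3])@W[:3,:3];q=p["mtx"]@q;print(n,(q[:2]/q[2]).round(1))
for t in("bolt_knob","lid_knob"):
    print(t,[(np.round(r["pixel"]).tolist(),round(r["confidence"],2),int(r["pixels"].sum())) for r in regions_of(p,t)])
E
```

```text
[ 13.14   8.7   -8.92 -35.5  -66.86   8.93] [0.53  0.171 0.232] [-172.32   32.86  -78.4 ] F [-0.6  0.1  0.9] elev -84.48 t 13.0
toolaxes in cage (cols):
 [[ 0.038 -0.993  0.109]
 [-0.839  0.027  0.543]
 [-0.543 -0.112 -0.832]]
tcp cage mm [-42.5 -27.5 232.3] lean 33.1
tool shift cm [ 0.26  0.   13.2 ] norm 13.2
[[0.0007, -0.9653, -0.261, 0.0709], [1.0, 0.0007, 0.0002, -0.0001], [-0.0, -0.261, 0.9653, -0.1579], [0.0, 0.0, 0.0, 1.0]] [[361.4, 0.0, 281.6], [0.0, 361.4, 205.5], [0.0, 0.0, 1.0]]
boltgrip [282.4 197.3]
bolttop [280.4 210.6]
lidtop [179.6 141.9]
le [460.7 153.8]
le2 [ 66.1 133.9]
bolt_knob [([281.0, 165.0], 0.57, 3677)]
lid_knob [([264.0, 71.0], 0.61, 63349)]
```

View pics/w1.png

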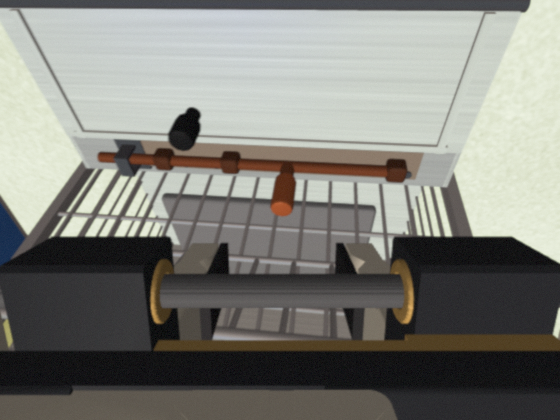

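The wrist view shows the bolt knob's top at (281,208), where (280,211) was predicted, and the lid knob's top at (182,139), where (180,142) was predicted. The cage fit is good to about 1.5 mm. I'll go in along the tool axis and close on the bolt knob.

Request:
jog_arm(moves=[[[0.1,0,5],0,5],[[0.1,0,4],0,5],[[0,0,2.5],0,5],[[0,0,1.5],0,5],[[0,0,0],0,5]])

```text
time_s: 13.78
tcp_pos: [0.5358, 0.2409, 0.1257]
eef_rot: [-172.0, 32.9, -78.3]
contact_force: [-0.6, -0.6, 0.4]
gripper_width: 0.0502
gripper_force: 0.0
```

```bash
python3 st.py -28 42 121
```

```text
[ 19.64  15.89 -13.98 -39.84 -53.29  12.27] [0.536 0.241 0.126] [-171.99   32.89  -78.26] F [-0.6 -0.6  0.4] elev -83.15 t 13.775
toolaxes in cage (cols):
 [[ 0.04  -0.993  0.113]
 [-0.839  0.028  0.544]
 [-0.543 -0.117 -0.831]]
tcp cage mm [-25.9  41.  125.7] lean 33.2
tool shift cm [0.16 0.27 0.42] norm 0.52
```

Request:
jog_arm(moves=[[[0.1,0.2,0.3],0,5],[[0,0,0],0,1.5],[[0,0,0],0,1.5],[[0,0,0],0,1.5],[[0,0,0],0,1.5]], newtons=50)

```text
time_s: 14.4
tcp_pos: [0.5322, 0.2412, 0.1218]
eef_rot: [-172.2, 32.9, -78.3]
contact_force: [-4.0, -2.3, 5.5]
gripper_width: 0.0179
gripper_force: 50.1
```

```bash
python3 st.py
```

```text
[ 19.71  15.98 -14.4  -40.07 -53.02  12.54] [0.532 0.241 0.122] [-172.2    32.92  -78.34] F [-4.  -2.3  5.5] elev -83.4 t 14.4
toolaxes in cage (cols):
 [[ 0.039 -0.993  0.11 ]
 [-0.838  0.028  0.544]
 [-0.544 -0.114 -0.832]]
tcp cage mm [-29.4  41.9 121.8] lean 33.2
```

Request:
jog_arm(moves=[[[0,0.4,0],0,1.5],[[0,0.4,-0.1],0,1.5],[[0,0.4,0],0,1.5]])

```text
time_s: 14.78
tcp_pos: [0.5231, 0.2396, 0.1219]
eef_rot: [-171.8, 32.9, -78.3]
contact_force: [11.2, 2.9, -1.7]
gripper_width: 0.0182
gripper_force: 50.0
```

```bash
python3 st.py
```

```text
[ 19.9   15.06 -15.68 -40.31 -52.31  12.78] [0.523 0.24  0.122] [-171.83   32.89  -78.27] F [11.2  2.9 -1.7] elev -83.05 t 14.775
toolaxes in cage (cols):
 [[ 0.04  -0.992  0.116]
 [-0.839  0.03   0.544]
 [-0.543 -0.119 -0.831]]
tcp cage mm [-38.7  41.7 121.9] lean 33.2
```

Request:
jog_arm(moves=[[[0,0.3,0],0,1.5],[[0,0.3,-0.1],0,1.5]])

```text
time_s: 15.02
tcp_pos: [0.5164, 0.2385, 0.1219]
eef_rot: [-171.9, 32.9, -78.3]
contact_force: [3.2, 4.5, -0.8]
gripper_width: 0.0182
gripper_force: 49.9
```

Request:
jog_arm(moves=[[[0,0.3,0],0,1.5]])

```text
time_s: 15.15
tcp_pos: [0.5147, 0.2382, 0.1219]
eef_rot: [-171.8, 32.9, -78.3]
contact_force: [8.9, 5.4, -1.1]
gripper_width: 0.0182
gripper_force: 50.0
```

Request:
jog_arm(moves=[[[0,0.3,0],0,1.5]])

```text
time_s: 15.28
tcp_pos: [0.5126, 0.2379, 0.1219]
eef_rot: [-171.7, 32.9, -78.2]
contact_force: [10.2, 3.4, -0.0]
gripper_width: 0.0183
gripper_force: 50.1
```

Request:
jog_arm(moves=[[[0,0.3,-0.1],0,1.5],[[0,0.3,0],0,1.5]])

```text
time_s: 15.52
tcp_pos: [0.512, 0.2377, 0.1221]
eef_rot: [-171.1, 32.8, -78.2]
contact_force: [33.6, 17.5, -23.5]
gripper_width: 0.0181
gripper_force: 49.8
```

Request:
jog_arm(moves=[[[0,0.3,0],0,1.5]])

```text
time_s: 15.65
tcp_pos: [0.512, 0.2376, 0.1222]
eef_rot: [-170.8, 32.8, -78.2]
contact_force: [43.4, 20.7, -29.4]
gripper_width: 0.018
gripper_force: 49.8
```

Request:
jog_arm(moves=[[[0,-0.7,0.1],0,1.5],[[0,-0.7,0.1],0,1.5],[[0,-0.7,0.1],0,1.5],[[0,-0.7,0],0,1.5],[[0,0,0],0,1.5]])

```text
time_s: 16.27
tcp_pos: [0.5273, 0.2404, 0.1218]
eef_rot: [-172.2, 32.9, -78.3]
contact_force: [-4.4, -2.5, 9.2]
gripper_width: 0.0181
gripper_force: 50.2
```

```bash
python3 st.py -30 42 122
```

```text
[ 19.8   15.58 -14.98 -40.15 -52.83  12.67] [0.527 0.24  0.122] [-172.15   32.91  -78.28] F [-4.4 -2.5  9.2] elev -83.38 t 16.275
toolaxes in cage (cols):
 [[ 0.04  -0.993  0.111]
 [-0.839  0.027  0.544]
 [-0.543 -0.115 -0.832]]
tcp cage mm [-34.4  41.8 121.8] lean 33.2
tool shift cm [-0.01 -0.44  0.04] norm 0.44
```

Request:
jog_arm(moves=[[[0,-0.4,0],0,1.5],[[0,0,0],0,1.5],[[0,0.8,-0.1],0,1.5],[[0,0.8,-0.1],0,1.5],[[0,0.8,-0.1],0,1.5],[[0,0.6,0],0,1.5],[[0,0,0],0,1.5]])

```text
time_s: 17.15
tcp_pos: [0.5082, 0.2371, 0.122]
eef_rot: [-171.4, 32.9, -78.2]
contact_force: [19.4, 12.1, -10.7]
gripper_width: 0.0182
gripper_force: 49.9
```

```bash
python3 st.py -30 42 122
```

```text
[ 20.22  13.62 -17.66 -40.69 -51.29  13.08] [0.508 0.237 0.122] [-171.36   32.87  -78.21] F [ 19.4  12.1 -10.7] elev -82.57 t 17.15
toolaxes in cage (cols):
 [[ 0.041 -0.991  0.124]
 [-0.839  0.033  0.543]
 [-0.543 -0.126 -0.83 ]]
tcp cage mm [-53.7  41.5 122. ] lean 33.2
tool shift cm [ 0.06 -2.35  0.32] norm 2.37
```

Request:
jog_arm(moves=[[[0,0.3,0],0,1.5],[[0,-0.8,0.1],0,1.5],[[0,-0.8,0.1],0,1.5],[[0,-0.8,0.1],0,1.5],[[0,-0.6,0],0,1.5],[[0,0,0],0,1.5]])

```text
time_s: 17.9
tcp_pos: [0.5285, 0.2406, 0.1218]
eef_rot: [-172.1, 32.9, -78.3]
contact_force: [-1.5, -1.2, 6.8]
gripper_width: 0.0186
gripper_force: 50.1
```

Request:
jog_arm(moves=[[[0,0.9,-0.1],0,1.5],[[0,0.9,-0.1],0,1.5],[[0,0.9,-0.1],0,1.5],[[0,0.6,0],0,1.5],[[0,0.2,0],0,1.5]])

```text
time_s: 18.52
tcp_pos: [0.5042, 0.2364, 0.122]
eef_rot: [-170.9, 32.8, -78.1]
contact_force: [35.1, 15.2, -18.3]
gripper_width: 0.0184
gripper_force: 50.0
```

```bash
python3 st.py -30 42 122
```

```text
[ 20.37  13.06 -18.41 -40.85 -50.65  13.22] [0.504 0.236 0.122] [-170.91   32.81  -78.14] F [ 35.1  15.2 -18.3] elev -82.12 t 18.525
toolaxes in cage (cols):
 [[ 0.042 -0.99   0.131]
 [-0.839  0.036  0.542]
 [-0.542 -0.133 -0.83 ]]
tcp cage mm [-57.9  41.4 122. ] lean 33.2
tool shift cm [ 0.07 -2.76  0.4 ] norm 2.79
```

Request:
jog_arm(moves=[[[0,-0.9,0.1],0,1.5],[[0,-0.9,0.1],0,1.5],[[0,-0.9,0.1],0,1.5],[[0,-0.2,0],0,1.5],[[0,0,0],0,1.5]])

```text
time_s: 19.15
tcp_pos: [0.5227, 0.2397, 0.1217]
eef_rot: [-172.0, 32.9, -78.2]
contact_force: [-1.7, -3.8, 11.7]
gripper_width: 0.0182
gripper_force: 50.4
```

Request:
jog_arm(moves=[[[0,0.9,-0.1],0,1.5],[[0,0.9,-0.1],0,1.5],[[0,0.9,-0.1],0,1.5],[[0,0.5,0],0,1.5],[[0,0.2,0],0,1.5]])

```text
time_s: 19.77
tcp_pos: [0.5002, 0.2357, 0.122]
eef_rot: [-170.8, 32.8, -78.1]
contact_force: [36.4, 13.9, -16.0]
gripper_width: 0.0183
gripper_force: 50.1
```

```bash
python3 st.py -30 42 122
```

```text
[ 20.47  12.69 -18.92 -40.94 -50.39  13.3 ] [0.5   0.236 0.122] [-170.78   32.79  -78.1 ] F [ 36.4  13.9 -16. ] elev -82.0 t 19.775
toolaxes in cage (cols):
 [[ 0.043 -0.99   0.133]
 [-0.84   0.037  0.542]
 [-0.542 -0.135 -0.83 ]]
tcp cage mm [-61.9  41.4 122. ] lean 33.2
tool shift cm [ 0.09 -3.15  0.46] norm 3.19
```

Fourth stop. Again.

Request:
jog_arm(moves=[[[0,-0.9,0.1],0,1.5],[[0,-0.9,0.1],0,1.5],[[0,-0.9,0.1],0,1.5],[[0,-0.2,0],0,1.5],[[0,0,0],0,1.5]])

```text
time_s: 20.4
tcp_pos: [0.5183, 0.239, 0.1217]
eef_rot: [-172.0, 32.9, -78.2]
contact_force: [-1.3, -4.9, 15.3]
gripper_width: 0.018
gripper_force: 50.5
```

Request:
jog_arm(moves=[[[0,0.9,-0.1],0,1.5],[[0,0.9,-0.1],0,1.5],[[0,0.9,-0.1],0,1.5],[[0,0.5,0],0,1.5],[[0,0.2,0],0,1.5]])

```text
time_s: 21.02
tcp_pos: [0.4958, 0.2351, 0.122]
eef_rot: [-170.7, 32.8, -78.0]
contact_force: [36.2, 13.0, -13.2]
gripper_width: 0.0184
gripper_force: 50.3
```

```bash
python3 st.py -85 42 122
```

```text
[ 20.57  12.29 -19.45 -41.03 -50.18  13.38] [0.496 0.235 0.122] [-170.7    32.79  -78.05] F [ 36.2  13.  -13.2] elev -81.92 t 21.025
toolaxes in cage (cols):
 [[ 0.043 -0.99   0.134]
 [-0.84   0.036  0.542]
 [-0.542 -0.136 -0.83 ]]
tcp cage mm [-66.4  41.4 122. ] lean 33.2
tool shift cm [-0.13  1.85 -0.22] norm 1.86
```

Fifth stop. After the next pull it should be 4–6 stops and run through.

Request:
jog_arm(moves=[[[0,-0.9,0.1],0,1.5],[[0,-0.9,0.1],0,1.5],[[0,-0.9,0.1],0,1.5],[[0,-0.2,0],0,1.5],[[0,0,0],0,1.5]])

```text
time_s: 21.65
tcp_pos: [0.514, 0.2383, 0.1216]
eef_rot: [-171.9, 32.9, -78.2]
contact_force: [-1.5, -5.3, 17.4]
gripper_width: 0.0182
gripper_force: 50.7
```

Request:
jog_arm(moves=[[[0,0.9,-0.1],0,1.5],[[0,0.9,-0.1],0,1.5],[[0,0.9,-0.1],0,1.5],[[0,0.5,0],0,1.5],[[0,0.2,0],0,1.5]])

```text
time_s: 22.28
tcp_pos: [0.483, 0.2331, 0.1216]
eef_rot: [-171.5, 32.9, -78.0]
contact_force: [4.7, -4.2, 21.2]
gripper_width: 0.0185
gripper_force: 51.0
```

```bash
python3 st.py -85 42 122
```

```text
[ 20.66  11.68 -20.32 -41.07 -50.74  13.46] [0.483 0.233 0.122] [-171.48   32.9   -78.03] F [ 4.7 -4.2 21.2] elev -82.73 t 22.275
toolaxes in cage (cols):
 [[ 0.044 -0.992  0.12 ]
 [-0.838  0.029  0.544]
 [-0.543 -0.124 -0.83 ]]
tcp cage mm [-79.3  41.5 121.6] lean 33.2
tool shift cm [-0.09  0.57 -0.08] norm 0.58
```

Request:
jog_arm(moves=[[[-0.1,0.4,-0.2],0,1.5],[[0,0.4,-0.1],0,1.5],[[0,0.2,0],0,1.5],[[0,0,0],0,1.5]])

```text
time_s: 22.78
tcp_pos: [0.4777, 0.2321, 0.122]
eef_rot: [-171.1, 32.8, -78.1]
contact_force: [25.4, 10.8, -11.1]
gripper_width: 0.0181
gripper_force: 50.1
```

```bash
python3 st.py -85 42 122
```

```text
[ 20.9   10.94 -21.21 -41.18 -50.04  13.33] [0.478 0.232 0.122] [-171.11   32.83  -78.14] F [ 25.4  10.8 -11.1] elev -82.19 t 22.775
toolaxes in cage (cols):
 [[ 0.042 -0.991  0.128]
 [-0.839  0.034  0.543]
 [-0.542 -0.13  -0.83 ]]
tcp cage mm [-84.7  41.3 122. ] lean 33.2
tool shift cm [-0.06  0.03  0.03] norm 0.08
```

Request:
jog_arm(moves=[[[0,-0.4,0],0,1.5],[[0,0,0],0,4.5],[[0,0,0],0,4.5],[[0,0,-2],0,4.5],[[0,0,-4],0,4.5]])

```text
time_s: 23.4
tcp_pos: [0.4708, 0.1969, 0.1701]
eef_rot: [-172.3, 32.9, -78.4]
contact_force: [1.0, 0.2, -0.1]
gripper_width: 0.0444
gripper_force: 0.0
```

```bash
python3 st.py 40 -34 158
```

```text
[ 17.51   7.01 -19.21 -38.14 -57.53  11.11] [0.471 0.197 0.17 ] [-172.29   32.85  -78.36] F [ 1.   0.2 -0.1] elev -83.75 t 23.4
toolaxes in cage (cols):
 [[ 0.039 -0.993  0.109]
 [-0.839  0.027  0.543]
 [-0.542 -0.113 -0.832]]
tcp cage mm [-97.    7.7 170.1] lean 33.1
tool shift cm [  4.69 -13.58   0.24] norm 14.37
```

Request:
jog_arm(moves=[[[2.5,-4.5,0],0,4.5],[[1.2,-4.5,0.1],0,4.5],[[1,-4.6,0.1],0,4.5],[[0,0,0],0,4.5]])

```text
time_s: 23.9
tcp_pos: [0.6163, 0.1762, 0.1584]
eef_rot: [-172.1, 32.8, -78.4]
contact_force: [-1.0, 0.2, -0.0]
gripper_width: 0.0447
gripper_force: 0.0
```

```bash
python3 st.py 47 -1 103
python3 - <<'E'
from plant import *
import cv2
p=capture("wrist");cv2.imwrite("pics/w2.png",p["pixels"])
E
```

```text
[ 11.46  20.23  -3.14 -37.12 -62.94  14.11] [0.616 0.176 0.158] [-172.11   32.83  -78.39] F [-1.   0.2 -0. ] elev -86.31 t 23.9
toolaxes in cage (cols):
 [[ 0.038 -0.993  0.113]
 [-0.839  0.029  0.543]
 [-0.542 -0.115 -0.832]]
tcp cage mm [ 43.5 -35.5 158.4] lean 33.1
tool shift cm [0.12 0.39 6.53] norm 6.54
```

View pics/w2.png

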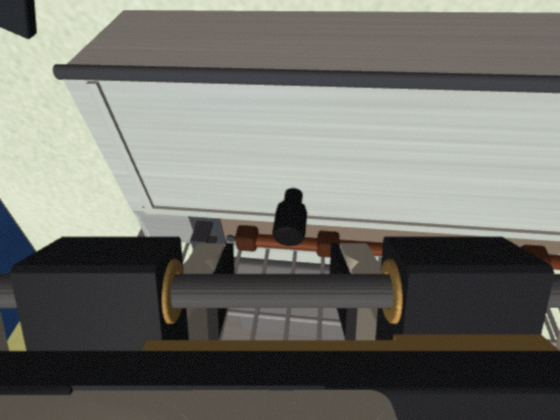

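The view shows the lid knob at (290,230), between the fingers, with the rod clear of the hasp at (205,232). I'll go in and grip.

Request:
jog_arm(moves=[[[0.1,0.3,3],0,4.5],[[0,0.1,2.2],0,4.5],[[0,0,1.2],0,4.5],[[0,0,0],0,4.5],[[0,0,0],0,1.6],[[0,0,0],0,1.6],[[0,0,0],0,1.6]], newtons=30)

```text
time_s: 24.82
tcp_pos: [0.6131, 0.2118, 0.1054]
eef_rot: [-171.9, 32.9, -78.3]
contact_force: [2.2, -0.3, 1.0]
gripper_width: 0.0205
gripper_force: 22.2
```

```bash
python3 st.py 47 -1 103
python3 - <<'E'
from h import *
from plant import get_state
s=get_state();C=R.from_euler('z',8.995,degrees=True);T=C.inv()*R.from_euler('xyz',s['eef_rot'],degrees=True)
g=C.inv().apply(s['tcp_pos']-[.5678,.2045,0])*1000-19*T.as_matrix()[:,2]
v=g[1:]-[-90,86];r=np.hypot(*v);a0=np.arctan2(v[1],v[0]);print(g,r,np.degrees(a0))
a=a0+np.radians(np.arange(0,121,10));P=np.c_[0*a,-90+r*np.cos(a),86+r*np.sin(a)]
print((T.inv().apply(np.diff(P,axis=0))/10).round(2).tolist())
E
```

```text
[ 14.43  23.3   -5.78 -39.38 -56.73  15.91] [0.613 0.212 0.105] [-171.94   32.89  -78.27] F [ 2.2 -0.3  1. ] elev -85.8 t 24.825
toolaxes in cage (cols):
 [[ 0.04  -0.993  0.114]
 [-0.839  0.029  0.544]
 [-0.543 -0.118 -0.831]]
tcp cage mm [4.590e+01 1.000e-01 1.054e+02] lean 33.2
tool shift cm [ 0.23 -0.09  0.15] norm 0.29
[ 43.68840555 -10.24404729 121.19823234] 87.17756335327391 23.8130285453761
[[-0.11, -0.18, -1.51], [0.16, -0.17, -1.5], [0.42, -0.15, -1.45], [0.66, -0.13, -1.36], [0.89, -0.11, -1.23], [1.09, -0.08, -1.06], [1.26, -0.05, -0.85], [1.39, -0.02, -0.62], [1.47, 0.02, -0.37], [1.51, 0.05, -0.12], [1.51, 0.08, 0.15], [1.46, 0.11, 0.41]]
```

Request:
jog_arm(moves=[[[-0.1,-0.2,-1.5],0,1.6],[[0.2,-0.2,-1.5],0,1.6],[[0.4,-0.1,-1.5],0,1.6],[[0.7,-0.1,-1.4],0,1.6]])

```text
time_s: 25.32
tcp_pos: [0.6194, 0.1727, 0.1497]
eef_rot: [-171.9, 33.1, -78.2]
contact_force: [3.0, 10.0, 0.2]
gripper_width: 0.0205
gripper_force: 30.0
```

Request:
jog_arm(moves=[[[0.9,-0.1,-1.2],0,1.6],[[1.1,-0.1,-1.1],0,1.6],[[1.3,-0.1,-0.8],0,1.6],[[1.4,0,-0.6],0,1.6]])

```text
time_s: 25.82
tcp_pos: [0.6299, 0.1125, 0.1566]
eef_rot: [-171.7, 33.0, -78.1]
contact_force: [1.2, 3.4, 5.5]
gripper_width: 0.0188
gripper_force: 29.8
```

Request:
jog_arm(moves=[[[1.5,0,-0.4],0,1.6],[[1.5,0.1,-0.1],0,1.6],[[1.5,0.1,0.2],0,1.6],[[0.9,0.1,0.3],0,1.6],[[0,0,0],0,1.6]])

```text
time_s: 26.45
tcp_pos: [0.6383, 0.0647, 0.1264]
eef_rot: [-171.6, 32.8, -78.3]
contact_force: [4.5, -6.1, 8.6]
gripper_width: 0.0191
gripper_force: 30.0
```

```bash
python3 st.py
python3 - <<'E'
from h import *
from plant import get_state,capture
import cv2
s=get_state();C=R.from_euler('z',8.995,degrees=True);T=C.inv()*R.from_euler('xyz',s['eef_rot'],degrees=True)
g=C.inv().apply(s['tcp_pos']-[.5678,.2045,0])*1000-19*T.as_matrix()[:,2]
v=g[1:]-[-90,86];print(np.hypot(*v),np.degrees(np.arctan2(v[1],v[0]))-23.8)
p=capture("scene");cv2.imwrite("pics/s2.png",cv2.resize(p["pixels"][130:390,150:560],None,fx=1.9,fy=1.9))
E
```

```text
[  0.77  25.    -0.4  -37.03 -66.8   24.2 ] [0.638 0.065 0.126] [-171.62   32.77  -78.26] F [ 4.5 -6.1  8.6] elev -92.2 t 26.45
toolaxes in cage (cols):
 [[ 0.04  -0.992  0.12 ]
 [-0.84   0.031  0.542]
 [-0.541 -0.123 -0.832]]
tcp cage mm [  47.8 -149.1  126.4] lean 33.1
89.2896779632382 117.20267822977227
```

View pics/s2.png

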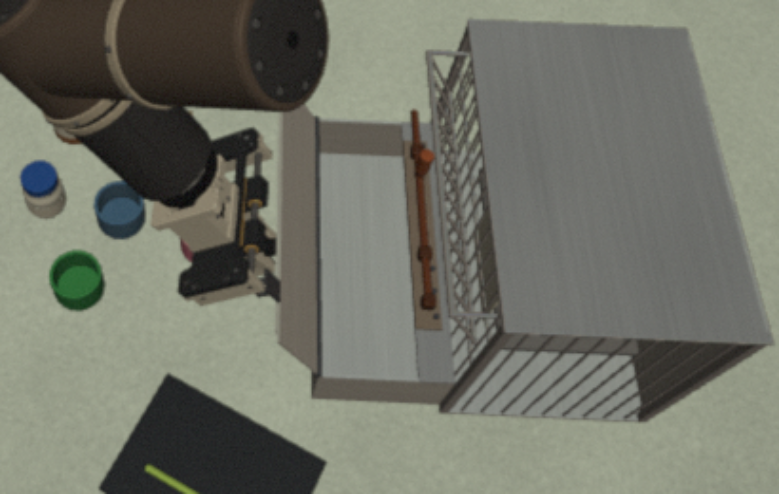

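The lid lies well over: the hinge geometry gives about 117°. The bolt knob sits at the near end at (425,160), drawn. I'll release and retreat.

Request:
jog_arm(moves=[[[0,0,0],0,4.5],[[0,0,0],0,4.5],[[0,0,-2],0,4.5],[[0,0,-5],0,4.5],[[0,0,-6],0,4.5],[[0,0,-6],0,4.5],[[0,0,-6],0,4.5]])

```text
time_s: 27.38
tcp_pos: [0.6274, -0.0735, 0.3346]
eef_rot: [-172.0, 32.9, -78.3]
contact_force: [1.1, 0.1, -0.6]
gripper_width: 0.0452
gripper_force: 0.0
```

```bash
cat >> st.py <<'E'
    d=(C*T).inv().apply(P/1000-s['tcp_pos'])*100
    print('if target is WORLD mm: tool shift cm',d.round(2),'norm',np.linalg.norm(d).round(2))
E
python3 st.py 450 -400 480
```

```text
[-10.99  19.35  17.88 -33.37 -93.35  19.81] [ 0.627 -0.073  0.335] [-172.03   32.86  -78.25] F [ 1.1  0.1 -0.6] elev -94.81 t 27.375
toolaxes in cage (cols):
 [[ 0.04  -0.993  0.113]
 [-0.839  0.028  0.543]
 [-0.543 -0.117 -0.832]]
tcp cage mm [  15.4 -283.9  334.6] lean 33.1
tool shift cm [  3.61 -45.16 -13.5 ] norm 47.27
if target is WORLD mm: tool shift cm [ 15.93  19.96 -30.66] norm 39.9
```

Request:
jog_arm(moves=[[[2.3,2.8,-4.4],0,4.5],[[2.3,2.8,-4.4],0,4.5],[[2.3,2.8,-4.4],0,4.5],[[2.3,2.8,-4.4],0,4.5],[[2.3,2.8,-4.4],0,4.5],[[2.3,2.8,-4.4],0,4.5],[[2.3,2.8,-4.4],0,4.5],[[1.5,5.3,-1.7],0,4.5],[[1.5,5.3,-1.7],0,4.5],[[1.5,5.3,-1.7],0,4.5],[[1.5,5.3,-1.7],0,4.5]])

```text
time_s: 28.75
tcp_pos: [0.2516, -0.5146, 0.4781]
eef_rot: [-172.1, 32.9, -78.3]
contact_force: [-0.8, -0.4, -0.7]
gripper_width: 0.0453
gripper_force: 0.0
```

```bash
python3 st.py 0 -600 450
```

```text
[ -58.43   27.37   44.71  -25.44 -133.3    54.45] [ 0.252 -0.515  0.478] [-172.06   32.88  -78.3 ] F [-0.8 -0.4 -0.7] elev -115.96 t 28.75
toolaxes in cage (cols):
 [[ 0.04  -0.993  0.113]
 [-0.839  0.028  0.544]
 [-0.543 -0.116 -0.832]]
tcp cage mm [-424.7 -660.9  478.1] lean 33.2
tool shift cm [ -1.9  -41.67  10.43] norm 43.0
if target is WORLD mm: tool shift cm [ 4.26 26.2  -3.05] norm 26.72
```

Request:
jog_arm(moves=[[[-0.1,5.6,-0.2],0,4.5],[[-0.1,5.6,-0.2],0,4.5],[[-0.1,5.6,-0.2],0,4.5],[[-0.1,5.6,-0.2],0,4.5],[[-0.1,5.6,-0.2],0,4.5],[[-0.1,5.6,-0.2],0,4.5],[[0,0,0],0,4.5]])

```text
time_s: 29.62
tcp_pos: [-0.082, -0.5581, 0.451]
eef_rot: [-172.1, 33.1, -78.6]
contact_force: [0.4, -0.1, -0.5]
gripper_width: 0.0451
gripper_force: 0.0
```

```bash
python3 st.py -96 -660 450
```

```text
[ -82.66   28.57   36.34   -7.56 -130.99   88.44] [-0.082 -0.558  0.451] [-172.08   33.06  -78.61] F [ 0.4 -0.1 -0.5] elev -123.22 t 29.625
toolaxes in cage (cols):
 [[ 0.035 -0.993  0.115]
 [-0.837  0.034  0.546]
 [-0.546 -0.116 -0.83 ]]
tcp cage mm [-761.  -651.6  451. ] lean 33.3
tool shift cm [  3.08 -66.04   7.28] norm 66.51
if target is WORLD mm: tool shift cm [ 8.19  2.63 -5.63] norm 10.29
```

Request:
jog_arm(moves=[[[2.1,0,-1.4],0,4.5],[[2.1,0,-1.4],0,4.5],[[1.3,0,-0.8],0,4.5],[[0.8,0,-0.5],0,4.5]])

```text
time_s: 30.12
tcp_pos: [-0.0681, -0.6336, 0.4512]
eef_rot: [-172.0, 33.0, -78.3]
contact_force: [-0.1, -0.3, 0.4]
gripper_width: 0.0448
gripper_force: 0.0
```

```bash
python3 st.py
```

```text
[ -82.35   38.02   53.07   -8.61 -138.09   87.01] [-0.068 -0.634  0.451] [-172.03   32.95  -78.27] F [-0.1 -0.3  0.4] elev -123.04 t 30.125
toolaxes in cage (cols):
 [[ 0.04  -0.993  0.113]
 [-0.838  0.028  0.545]
 [-0.544 -0.116 -0.831]]
tcp cage mm [-759.1 -728.4  451.2] lean 33.2
```

Request:
jog_arm(moves=[[[1.7,0,-1.1],0,4.5],[[1.3,0,-0.8],0,4.5],[[0.8,0,-0.5],0,4.5],[[0.8,0,-0.5],0,4.5],[[0.8,0,-0.5],0,4.5],[[1.3,0,-0.8],0,4.5]])

```text
time_s: 30.88
tcp_pos: [-0.0575, -0.6963, 0.4402]
eef_rot: [-172.4, 32.3, -78.4]
contact_force: [-0.7, 0.4, 0.2]
gripper_width: 0.045
gripper_force: 0.0
```

```bash
python3 st.py
```

```text
[ -82.16   48.02   71.71  -10.04 -145.97   84.86] [-0.058 -0.696  0.44 ] [-172.37   32.32  -78.38] F [-0.7  0.4  0.2] elev -122.28 t 30.875
toolaxes in cage (cols):
 [[ 0.039 -0.993  0.108]
 [-0.844  0.025  0.535]
 [-0.535 -0.112 -0.838]]
tcp cage mm [-758.5 -792.   440.2] lean 32.6
```

Request:
jog_arm(moves=[[[3.5,0,-2],0,4.5],[[5,0,-3],0,4.5],[[5,0,-3],0,4.5],[[5,0,-3],0,4.5]])

```text
time_s: 31.38
tcp_pos: [-0.0257, -0.7679, 0.3552]
eef_rot: [-174.9, 27.6, -78.9]
contact_force: [0.3, 0.7, -0.0]
gripper_width: 0.0452
gripper_force: 0.0
```

```bash
python3 st.py
```

```text
[ -79.91   52.93   71.66   -6.73 -136.16   86.  ] [-0.026 -0.768  0.355] [-174.9    27.56  -78.95] F [ 0.3  0.7 -0. ] elev -117.44 t 31.375
toolaxes in cage (cols):
 [[ 0.032 -0.997  0.072]
 [-0.886  0.005  0.464]
 [-0.463 -0.079 -0.883]]
tcp cage mm [-738.3 -867.6  355.2] lean 27.7
```

Request:
jog_arm(moves=[[[4,0,-4.5],0,4.5],[[4,0,-4.5],0,4.5],[[4.2,0,-4.2],0,4.5],[[4.2,0,-4.2],0,4.5]])

```text
time_s: 31.88
tcp_pos: [-0.0002, -0.8096, 0.3486]
eef_rot: [-177.8, 20.2, -79.5]
contact_force: [0.5, 0.3, 1.0]
gripper_width: 0.0454
gripper_force: 0.0
```

```bash
python3 st.py
```

```text
[ -77.67   52.67   71.68   -3.59 -129.05   86.03] [-0.    -0.81   0.349] [-177.84   20.17  -79.49] F [0.5 0.3 1. ] elev -110.04 t 31.875
toolaxes in cage (cols):
 [[ 0.025 -0.999  0.029]
 [-0.938 -0.013  0.345]
 [-0.345 -0.035 -0.938]]
tcp cage mm [-719.5 -912.8  348.6] lean 20.2
```

Request:
jog_arm(moves=[[[4,-1.5,-4.2],0,4.5],[[4.2,-1.5,-4],0,4.5],[[4.3,-1.5,-3.8],0,4.5],[[4.5,-1.5,-3.6],0,4.5],[[4.6,-1.5,-3.4],0,4.5],[[4.7,-1.5,-3.2],0,4.5]])

```text
time_s: 32.62
tcp_pos: [0.118, -0.865, 0.3545]
eef_rot: [179.3, 8.4, -79.6]
contact_force: [0.8, 1.4, 0.3]
gripper_width: 0.0449
gripper_force: 0.0
```

```bash
python3 st.py
```

```text
[ -69.86   51.62   71.65   -0.82 -118.44   79.97] [ 0.118 -0.865  0.355] [179.29   8.42 -79.6 ] F [0.8 1.4 0.3] elev -98.42 t 32.625
toolaxes in cage (cols):
 [[ 0.024 -1.    -0.016]
 [-0.989 -0.026  0.146]
 [-0.146  0.012 -0.989]]
tcp cage mm [-611.5 -986.1  354.5] lean 8.4
```

Request:
jog_arm(moves=[[[4.9,-1.5,-3],0,4.5],[[4.9,-1.5,-3],0,4.5],[[5,-1.5,-2.8],0,4.5],[[5,-1.5,-2.8],0,4.5]])

```text
time_s: 33.12
tcp_pos: [0.1871, -0.9079, 0.3603]
eef_rot: [178.2, -0.4, -79.4]
contact_force: [0.2, -0.3, 0.5]
gripper_width: 0.0449
gripper_force: 0.0
```

```bash
python3 st.py 565 -300 350
```

```text
[ -65.65   51.57   71.65    1.96 -110.09   76.9 ] [ 0.187 -0.908  0.36 ] [178.2   -0.42 -79.42] F [ 0.2 -0.3  0.5] elev -90.01 t 33.125
toolaxes in cage (cols):
 [[ 0.028 -0.999 -0.031]
 [-1.    -0.028 -0.008]
 [ 0.007  0.031 -0.999]]
tcp cage mm [ -549.9 -1039.2   360.3] lean -0.5
tool shift cm [ -70.8  -113.46   -3.05] norm 133.77
if target is WORLD mm: tool shift cm [-52.82 -48.31  -0.87] norm 71.58
```

Request:
jog_arm(moves=[[[-4.6,-3.4,0.6],0,7.6],[[-4.6,-3.4,0.6],0,7.6],[[-4.6,-3.4,0.6],0,7.6],[[-4.6,-3.4,0.6],0,7.6],[[-4.6,-3.4,0.6],0,7.6],[[-4.6,-3.4,0.6],0,7.6],[[-4.6,-3.4,0.6],0,7.6],[[-4.6,-3.4,0.6],0,7.6],[[-4.6,-3.4,0.6],0,7.6],[[-4.6,-3.4,0.6],0,7.6],[[-4.6,-3.4,0.6],0,7.6],[[-4.6,-3.4,0.6],0,7.6]])

```text
time_s: 34.62
tcp_pos: [0.4802, -0.3028, 0.2765]
eef_rot: [178.3, -0.4, -79.4]
contact_force: [1.5, -0.7, 0.3]
gripper_width: 0.0762
gripper_force: 0.0
```

Request:
jog_arm(moves=[[[-4.6,-3.4,0.6],0,7.6],[[-4.6,-3.4,0.6],0,7.6],[[-4.6,-3.4,0.6],0,7.6],[[0,0,0],-8.5,7.6],[[0,0,0],-8.5,7.6],[[0,0,0],-8.5,7.6],[[0,0,0],-8.5,7.6],[[0,0,0],0,7.6]])

```text
time_s: 35.62
tcp_pos: [0.5539, -0.1502, 0.2545]
eef_rot: [178.4, 0.7, -45.5]
contact_force: [-0.2, 0.3, -0.2]
gripper_width: 0.0762
gripper_force: 0.0
```

```bash
python3 st.py 565 -137 200
python3 - <<'E'
from plant import *
import cv2,numpy as np
from scipy.spatial.transform import Rotation as R
s=get_state();p=capture("wrist");cv2.imwrite("pics/w3.png",p["pixels"]);H=p["hand_eye"]
T=np.eye(4);T[:3,:3]=R.from_euler('xyz',s["eef_rot"],degrees=True).as_matrix();T[:3,3]=s["tcp_pos"]
W=T@H
for r in regions_of(p,"crock"):
    m=r["pixels"];c=p["pixels"][m].mean(0)
    ys,xs=np.nonzero(m);u=np.array([(xs.min()+xs.max())/2,(ys.min()+ys.max())/2,1])
    d=W[:3,:3]@np.linalg.solve(p["mtx"],u);z=.0225;q=W[:3,3]+d*(z-W[2,3])/d[2]
    print(np.round(r["pixel"]),round(r["confidence"],2),"bgr",c.round(),xs.min(),xs.max(),ys.min(),ys.max(),q.round(4))
E
```

```text
[  4.7   10.96  -9.05   0.52 -71.64  39.67] [ 0.554 -0.15   0.255] [178.42   0.68 -45.47] F [-0.2  0.3 -0.2] elev -91.65 t 35.625
toolaxes in cage (cols):
 [[ 0.581 -0.813 -0.029]
 [-0.814 -0.581 -0.006]
 [-0.012  0.028 -1.   ]]
tcp cage mm [ -69.2 -348.1  254.5] lean -0.4
tool shift cm [ 19.74 -64.     3.46] norm 67.06
if target is WORLD mm: tool shift cm [-0.09 -1.86  5.4 ] norm 5.72
[182. 228.] 0.93 bgr [ 93.  81. 134.] 146 211 204 254 [ 0.5872 -0.0273  0.0225]
[197.  79.] 0.92 bgr [ 58. 107.  50.] 164 234 47 115 [ 0.675  -0.1632  0.0225]
[257. 177.] 0.56 bgr [102.  76.  52.] 227 288 142 205 [ 0.5671 -0.1356  0.0225]
```

View pics/w3.png

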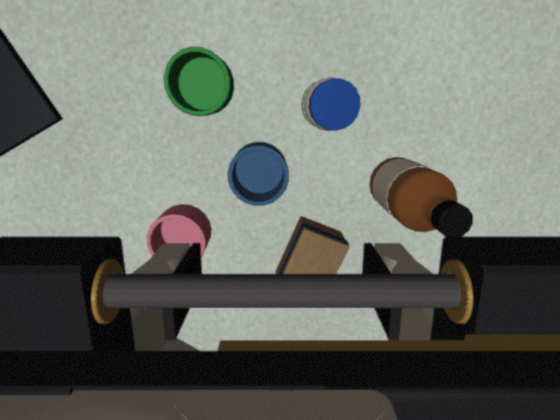

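The wrist view shows the blue crock at (258,174), with the jar, flask, box, green and pink all around it, which agrees with the map. The crock is at (0.567, −0.136). I'll descend.

Request:
jog_arm(moves=[[[0,-2,4],0,8.4],[[0,0,5],0,8.4],[[0,0,5],0,8.4],[[0,0,3.5],0,8.4],[[0,0,0],0,8.4]])

```text
time_s: 36.35
tcp_pos: [0.5606, -0.1382, 0.0762]
eef_rot: [178.1, 1.0, -45.6]
contact_force: [-0.4, 0.4, 1.0]
gripper_width: 0.0839
gripper_force: 0.0
```

```bash
python3 st.py 566 -136 13
```

```text
[  5.84  20.52 -21.38   0.55 -50.16  38.24] [ 0.561 -0.138  0.076] [178.13   0.95 -45.57] F [-0.4  0.4  1. ] elev -92.06 t 36.35
toolaxes in cage (cols):
 [[ 0.58  -0.814 -0.036]
 [-0.815 -0.58  -0.005]
 [-0.017  0.033 -0.999]]
tcp cage mm [ -60.7 -337.4   76.2] lean -0.3
tool shift cm [ 20.03 -62.9    3.94] norm 66.13
if target is WORLD mm: tool shift cm [ 0.33 -0.75  6.3 ] norm 6.35
```

Request:
jog_arm(moves=[[[0.3,-0.7,1],0,8.4],[[0,0,2.5],0,8.4],[[0,0,2.2],0,8.4],[[0,0,0.6],0,8.4],[[0,0,0],0,8.4]])

```text
time_s: 36.98
tcp_pos: [0.5687, -0.1359, 0.0162]
eef_rot: [178.4, 0.7, -45.4]
contact_force: [-0.2, 0.7, -0.4]
gripper_width: 0.0842
gripper_force: 0.0
```

```bash
python3 st.py 566 -136 13
```

```text
[  6.01  25.28 -23.77   0.65 -42.64  38.08] [ 0.569 -0.136  0.016] [178.41   0.7  -45.43] F [-0.2  0.7 -0.4] elev -91.69 t 36.975
toolaxes in cage (cols):
 [[ 0.582 -0.813 -0.03 ]
 [-0.813 -0.582 -0.006]
 [-0.012  0.028 -1.   ]]
tcp cage mm [ -52.4 -336.4   16.2] lean -0.4
tool shift cm [ 19.68 -61.93  -1.65] norm 65.0
if target is WORLD mm: tool shift cm [-0.18  0.19  0.33] norm 0.42
```

Request:
jog_arm(moves=[[[-0.1,0.1,0.2],0,8.4],[[0,0,0],0,5.8],[[0,0,0],0,5.8],[[0,0,0],0,5.8],[[0,0,0],0,5.8]], newtons=25)

```text
time_s: 37.6
tcp_pos: [0.5664, -0.136, 0.0138]
eef_rot: [178.4, 0.7, -45.4]
contact_force: [-1.7, 0.3, 4.4]
gripper_width: 0.0638
gripper_force: 25.0
```

Request:
jog_arm(moves=[[[0,0,-2],0,5.8],[[0,0,-4],0,5.8],[[0,0,-5],0,5.8],[[0,0,-5],0,5.8],[[0,0,-5],0,5.8],[[0,0,0],0,5.8]])

```text
time_s: 38.35
tcp_pos: [0.5747, -0.1338, 0.2275]
eef_rot: [178.7, 0.5, -45.4]
contact_force: [-0.1, 0.0, -2.9]
gripper_width: 0.0639
gripper_force: 24.9
```

```bash
python3 st.py 0 -42 230
```

```text
[  6.18  13.26  -9.65   0.5  -68.41  38.23] [ 0.575 -0.134  0.228] [178.67   0.45 -45.41] F [-0.1  0.  -2.9] elev -91.32 t 38.35
toolaxes in cage (cols):
 [[ 0.582 -0.813 -0.023]
 [-0.813 -0.582 -0.007]
 [-0.008  0.023 -1.   ]]
tcp cage mm [ -46.1 -335.2  227.5] lean -0.4
tool shift cm [-21.16 -20.81  -0.56] norm 29.68
if target is WORLD mm: tool shift cm [-46.88  34.47   0.92] norm 58.2
```

Request:
jog_arm(moves=[[[0,0,-1],9,5.8],[[0,0,-1],9,5.8],[[0,0,-1],9,5.8],[[0,0,-1],8.5,5.8],[[0,0,0],0,5.8]])

```text
time_s: 38.98
tcp_pos: [0.5735, -0.1332, 0.2624]
eef_rot: [178.2, -0.3, -80.9]
contact_force: [-0.7, -1.2, -3.4]
gripper_width: 0.0643
gripper_force: 24.9
```

```bash
python3 st.py 0 -40 260
```

```text
[  6.21  12.26  -6.33   0.42 -73.22   2.8 ] [ 0.573 -0.133  0.262] [178.18  -0.3  -80.86] F [-0.7 -1.2 -3.4] elev -91.8 t 38.975
toolaxes in cage (cols):
 [[ 0.002 -0.999 -0.032]
 [-1.    -0.002 -0.005]
 [ 0.005  0.032 -0.999]]
tcp cage mm [ -47.2 -334.4  262.4] lean -0.3
tool shift cm [-29.43  -4.79  -0.07] norm 29.82
if target is WORLD mm: tool shift cm [-18.31  55.11   1.89] norm 58.1
```

Request:
jog_arm(moves=[[[-5,-0.8,0],0,5.8],[[-5,-0.8,0],0,5.8],[[-5,-0.8,0],0,5.8],[[-5,-0.8,0],0,5.8],[[-5,-0.8,0],0,5.8],[[-4.4,-0.8,0],0,5.8],[[0,0,0],0,5.8]])

```text
time_s: 39.85
tcp_pos: [0.5739, 0.1673, 0.2579]
eef_rot: [178.1, -0.3, -80.5]
contact_force: [0.4, -1.0, -2.6]
gripper_width: 0.0638
gripper_force: 24.9
```

```bash
python3 st.py 0 -40 22
python3 - <<'E'
from plant import *
import cv2,numpy as np
a=capture("scene")["pixels"][150:370,250:480];b=capture("wrist")["pixels"]
b=cv2.resize(b,(440,330));a=cv2.resize(a,(345,330))
cv2.imwrite("pics/m4.png",np.hstack([a,b]))
E
```

```text
[ 34.63  13.49  -4.91  -0.53 -73.48 -24.99] [0.574 0.167 0.258] [178.08  -0.34 -80.52] F [ 0.4 -1.  -2.6] elev -91.89 t 39.85
toolaxes in cage (cols):
 [[ 0.009 -0.999 -0.034]
 [-1.    -0.008 -0.006]
 [ 0.006  0.034 -0.999]]
tcp cage mm [ 2.000e-01 -3.770e+01  2.579e+02] lean -0.4
tool shift cm [ 0.09 -0.77 23.58] norm 23.59
if target is WORLD mm: tool shift cm [10.86 59.19 25.66] norm 65.42
```

View pics/m4.png

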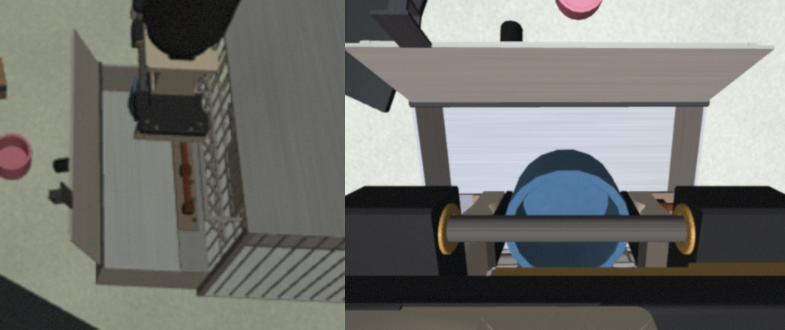

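The crock is held upright, seen at (565,220) in the right half, over the open porch between the lid and the ledge. I'll lower it.

Request:
jog_arm(moves=[[[0.2,-0.2,4],0,5.8],[[0,-0.2,5],0,5.8],[[0,-0.2,5],0,5.8],[[0,-0.2,4],0,5.8],[[0,0,2.5],0,5.8],[[0,0,1],0,5.8],[[0,0,0],0,5.8]])

```text
time_s: 40.83
tcp_pos: [0.5764, 0.1608, 0.0447]
eef_rot: [178.2, -0.4, -80.9]
contact_force: [1.3, 0.6, -1.9]
gripper_width: 0.0638
gripper_force: 24.9
```

```bash
python3 st.py 0 -40 19
```

```text
[ 33.99  24.37 -19.75  -0.6  -47.68 -24.5 ] [0.576 0.161 0.045] [178.18  -0.36 -80.91] F [ 1.3  0.6 -1.9] elev -91.81 t 40.825
toolaxes in cage (cols):
 [[ 0.002 -0.999 -0.032]
 [-1.    -0.001 -0.006]
 [ 0.006  0.032 -0.999]]
tcp cage mm [  1.6 -44.5  44.7] lean -0.4
tool shift cm [-0.47  0.08  2.57] norm 2.62
if target is WORLD mm: tool shift cm [10.7  59.97  4.55] norm 61.09
```

Request:
jog_arm(moves=[[[-0.3,0,1],0,5.8],[[0,0,0.8],0,5.8],[[0,0,0.4],0,5.8],[[0,0,0.2],0,5.8],[[0,0,0],0,5.8]])

```text
time_s: 41.45
tcp_pos: [0.5753, 0.1643, 0.0209]
eef_rot: [178.2, -0.3, -80.9]
contact_force: [-0.2, -1.1, -1.9]
gripper_width: 0.0643
gripper_force: 24.9
```

Request:
jog_arm(moves=[[[0,0,0.1],0,5.8],[[0,0,0],0,5.8]])

```text
time_s: 41.7
tcp_pos: [0.5753, 0.1643, 0.0201]
eef_rot: [178.2, -0.3, -80.9]
contact_force: [0.4, 0.4, -1.7]
gripper_width: 0.0641
gripper_force: 24.9
```

Request:
jog_arm(moves=[[[0,0,0.1],0,5.8],[[0,0,0.1],0,5.8],[[0,0,0],0,5.8]])

```text
time_s: 42.08
tcp_pos: [0.5753, 0.1639, 0.0188]
eef_rot: [178.2, -0.4, -80.9]
contact_force: [-1.5, -2.6, 5.8]
gripper_width: 0.0639
gripper_force: 25.0
```

Request:
jog_arm(moves=[[[0,0,0],0,7],[[0,0,0],0,8.2],[[0,0,0],0,8.2],[[0,0,-2],0,8.2],[[0,0,-4],0,8.2],[[0,0,-5],0,8.2],[[0.2,0,-5],0,8.2],[[0.2,0,-5],0,8.2],[[0,0,-5],0,8.2],[[5,0,-2],0,8.2],[[5,0,0],0,8.2],[[5,0,0],0,8.2]])

```text
time_s: 43.58
tcp_pos: [0.6079, 0.014, 0.2991]
eef_rot: [178.3, -0.3, -80.9]
contact_force: [0.6, -0.8, 0.0]
gripper_width: 0.0818
gripper_force: 0.0
```

Request:
jog_arm(moves=[[[5,0,0],0,8.2],[[5,0,0],0,8.2],[[0,0,0],0,8.2],[[0,0,0],0,8.2]])

```text
time_s: 44.08
tcp_pos: [0.6235, -0.0837, 0.299]
eef_rot: [178.2, -0.3, -81.0]
contact_force: [-0.6, 0.6, -0.1]
gripper_width: 0.0817
gripper_force: 0.0
```

```bash
python3 st.py
python3 - <<'E'
from plant import *
import cv2
p=capture("scene");cv2.imwrite("pics/s5.png",p["pixels"])
E
```

```text
[ 10.28  15.25   2.38   0.28 -78.93  -1.31] [ 0.624 -0.084  0.299] [178.21  -0.32 -80.96] F [-0.6  0.6 -0.1] elev -91.8 t 44.075
toolaxes in cage (cols):
 [[ 0.001 -1.    -0.031]
 [-1.    -0.001 -0.006]
 [ 0.006  0.031 -0.999]]
tcp cage mm [  10.  -293.4  299. ] lean -0.3
```

View pics/s5.png

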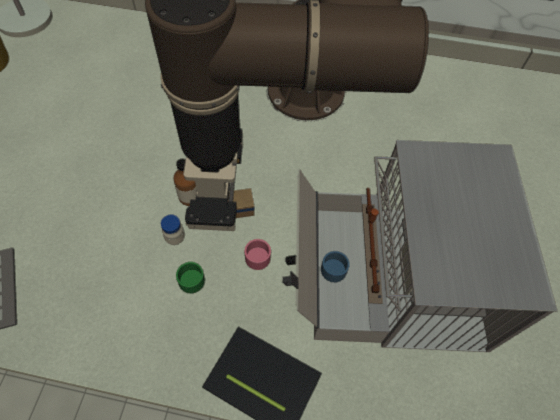

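The blue crock stands upright on the porch floor at (335,266). The lid lies open and the bolt is drawn, and the bystanders have not moved. I'll hand in.

```bash
python3 -c "
from plant import *
print(close_job())"
```

```text
the job is handed in; nothing more can be done
None
```

The job is handed in at 44 s: bolt worked free and drawn about 55 mm, lid open to about 117°, blue crock upright on the porch floor with the gripper clear, bystanders apparently untouched; no verdict came back, and one wrist reading of about 154 N (limit 120 N) at 5.75 s, when joint 3 ran onto its range limit (read 71.75°, limit 71.71°) in free air, may count as a failure.

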